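# Index the carving turntable on to the next flower and hold it

### The job

The flower under the magnifier is finished: swing the magnifier on its arm right off the inkstone, then take hold of the wooden knob of the turntable's lever and draw the stone round anticlockwise to the next flower, exactly four clicks of the ratchet. Finish still gripping the knob on the fourth click, so that the table cannot creep on while the carver strikes. Leave the hammer, chisel, brush pot and small inkstone where they lie.

Things in the scene. Friction and masses are not known exactly. Their poses are not given: they have to be found in the camera images.
- lens (a point): centre of the bench magnifier's round lens head (white ring light, 118 mm across, 18 mm thick, level, centred 195 mm above the bench). A level white arm carries it 165 mm out from an upright swivel axis on a steel post 18 mm thick (black cap up to 219 mm above the bench), on a white round foot 110 mm across. At the start the lens hangs over the inkstone's border.
- magnifier_grip (a point): middle of the magnifier's black rubber handle: a level round bar 18 mm thick and 58 mm long that sticks out of the far side of the lens head in line with the arm, 195 mm above the bench, 93 mm past the lens centre and 258 mm from the swivel axis. Its x axis points along the arm, away from the swivel. Can be pinched from above.
- magnifier (a joint): swing of the magnifier's arm (rad), growing anticlockwise seen from above; at 0 the arm points about towards the middle of the inkstone. Range -0.35 to 1.7; starts between -0.2 and 0.25 and swings clear in the growing direction, towards the robot's right; the lens head is wholly clear of the stone from about 0.9 on. Stiff (about 1 N at the handle): it stays where it is left.
- stone_top (a point): middle of the top of the round grey inkstone (184 mm across), 104 mm above the bench, on the upright axis of the turntable. The stone is cleated to a dark platter (210 mm across) on a green cast base (254 mm across). Its border has nine flower bosses, some still blank discs, one every 40 degrees, that is every four clicks.
- knob_grip (a point): grip point on the axis of the light wooden knob, 97 mm above the bench. The knob (32 mm across, upright, from 62 to 118 mm above the bench) stands on the end of a round steel lever bar (12 mm thick, 55 mm above the bench) that sticks out of the platter, 175 mm from the turntable's axis. It revolves freely, so the gripper need not turn while following the lever round.
- platter (a joint): turn of platter, stone and lever (rad): 0 at the start, growing anticlockwise from above. A 36-tooth ratchet wheel and a sprung brass pawl let it turn only that way; a click each 0.1745 rad, at 0.175, 0.349, 0.524 and 0.698; the fifth drops at 0.85 to 0.87. 3 to 8 N at the knob moves it, rising to each click, then falling away. It stays where left and cannot go back over a click.
- hammer: hammer with a wooden handle, 230 mm long, lying on the bench to the robot's left; to be left alone
- chisel: wood-handled stone chisel, about 190 mm long and 22 mm high, lying on the bench to the robot's right, beside the magnifier's foot; to be left alone
- brush_pot: blue pot, 72 mm across, with dusting brushes standing up to 142 mm high, on the bench to the robot's right; to be left alone
- small_inkstone: small finished rectangular inkstone, 130 x 88 x 20 mm, lying flat on the bench to the robot's left; to be left alone

How it is judged (in metres and radians):
On the way, in this order (a step that is already met when the one before it is completed fails the run):
1. the magnifier is swung clear of the inkstone (horizontal distance between lens and stone_top above 0.155 m), for 0.2 s.
2. the stone has been drawn round four clicks by the gripped knob (value of joint platter above 0.675 rad and contact force between the fingers and knob above 1 N), for 0.2 s.
At the end, for the whole second after the job is handed in: The platter stands on its fourth click (joint between 0.675 and 0.80 rad) with the fingers still gripping the knob (over 1 N, grasp point within 35 mm of the knob's grip point), and the lens head is wholly off the stone (its centre more than 155 mm from the stone's axis) (all of step 2 and value of joint platter below 0.8 rad and distance between the grasp point and knob_grip below 0.035 m and horizontal distance between lens and stone_top above 0.155 m); the arm keeps its last pose, push and grip.
It fails at once if the table is turned past the fourth click to the fifth (value of joint platter above 0.84 rad).
It fails at once if the hammer is disturbed (distance of hammer from where it was at the start of the episode above 0.015 m).
It fails at once if the chisel is disturbed (distance of chisel from where it was at the start of the episode above 0.015 m).
It fails at once if the brush pot is disturbed (distance of brush_pot from where it was at the start of the episode above 0.015 m).
It fails at once if the small inkstone is disturbed (distance of small_inkstone from where it was at the start of the episode above 0.015 m).
It also fails if it takes over 53 s, if anything falls off the work surface, if the arm or the gripper's body presses on something with over 40 N, if the wrist force passes 120 N, or if a joint passes its speed limit or range.

### The arm

A 6-joint arm with a two-finger parallel gripper is mounted at the origin on the work surface. World frame = base frame: x ahead of the robot, y to its left, z up, the work surface at z = 0. Lengths are in mm, angles in rad, forces in N, time in s.
With the tool pointing down it reaches from about 300 to 825 mm from the base axis. Payload 5.4 kg.
Tool frame: the origin (TCP) lies midway between the tips of the shut fingers; the grasp point (between the pads) lies 19 mm behind it; z points along the fingers, y is the line along which they close (so a half turn about z gives the same grasp; the last joint's range is limited). The gripper opens to 92 mm and grips with 3 to 60 N. Pads are 20 mm wide; open, the fingers measure 128 mm over their backs; the gripper's body (75 mm by 189 mm) begins 69 mm behind the grasp point.
Start: joints at [1.03, 0.158, 1.597, -0, 1.386, -0.21], TCP at [186.769, 543.804, 214.601] pointing down, gripper open.
Joint ranges: [-2.91, 2.91], [-0.94, 2.29], [0.18, 2.7], [-1.29, 4.43], [0.17, 2.64], [-3, 3]. Speed limits (rad/s): [2.57, 2.57, 3.14, 3.14, 3.14, 3.14].

### API

Orientations are given as a rotation vector (axis times angle).
In Python, from bench import arm, eoat, inverse_kinematics, status, imaging, workorder gives the robot as it stands. Calls block until the motion is done:
- arm.move_ptp(position, orientation): joint-space move of the TCP to a pose.
- arm.move_linear(position, vel=150, ori=None): straight line of the TCP; ori=None keeps the orientation; vel is the mean speed in mm/s.
- arm.goto_joints(angles): joint-space move.
- eoat.set_gripper(opening): finger opening in mm; the grip force is fixed at half the most; returns when the fingers have stopped.
- arm.wait(seconds).
- inverse_kinematics(position, orientation): joint angles nearest the present ones, or None.
- status.state(): the state.
- imaging.capture(name): name is "scene" or "top" or "wrist"; returns (picture, depth): 400x640x3 uint8, red, green, blue; 400x640 float32, mm along the optical axis (not along the pixel's ray), 0 where there is no reading.
- imaging.calibration(name): a dict with "K" (3x3 intrinsics, pixels), "camera_from_world" (4x4, takes a point from world to camera coordinates). Camera axes: x right, y down, z forward; pixel columns grow to the right and rows downward; lengths in mm; the calibration is good to about 2 mm. A picture is of the moment at which its call begins: read the wrist's pose just before it. calibration takes no time and is no camera call; for the wrist camera it gives the pose at the moment of the call.
A pose or a line that the arm cannot do raises arm.IKError and nothing moves.
- workorder.job_done(): hands the job in; it is judged then, once.
The state is a dict: "time": time; "joint_positions": joint angles; "qd": joint speeds; "effort": joint torques, N m; "tcp_pos": TCP position; "orientation": TCP orientation; "force": force on the tool from outside, world axes, zero at the start; "moment": the same for the moment, N m; "opening": finger opening in mm; "finger_force": force on a finger pad.
Only numpy, scipy, OpenCV 4.12 (cv2) and the standard library are available. Lean on these libraries where they do the work, as an engineer would, in place of code of your own. Each camera call takes 0.05 s, during which the arm holds its last target. There are 200 camera calls.

## Working session

There is one attempt and no reset: what is moved stays moved. The work goes in short steps, each a Python script; the robot and the scene stay as the last script left them, time stands still between calls to the robot, and variables do not carry over. Pictures are saved under pics/ and viewed, at most 10 in all, crops included, and the job is handed in when it is done.

```bash
mkdir -p pics
python3 - <<'E'
from bench import *
import cv2,numpy as np
for n in("scene","top"):
    p,d=imaging.capture(n); np.savez(f"pics/{n}.npz",p=p,d=d,K=imaging.calibration(n)["K"],T=imaging.calibration(n)["camera_from_world"])
    cv2.imwrite(f"pics/{n}0.png",p[:,:,::-1])
print(status.state())
E
```

```text
{'time': 0.1, 'joint_positions': array([ 1.02990567e+00,  1.58975458e-01,  1.59806168e+00, -1.50501688e-05,
        1.38623890e+00, -2.10101382e-01]), 'qd': array([ 0.00064326, -0.00154375, -0.0032479 ,  0.00089968, -0.00196972,
        0.00177116]), 'effort': array([-9.00539112e-05, -3.86501706e+01, -3.22962356e+01,  7.03575136e-02,
        3.39783321e-02, -8.06420599e-05]), 'tcp_pos': array([186.48478855, 543.32793777, 213.74568626]), 'orientation': array([-5.17132995e-01, -3.09812519e+00,  2.46805362e-03]), 'force': array([0.14152197, 0.40536246, 0.64301071]), 'moment': array([ 0.05722081, -0.06434823,  0.01858139]), 'finger_force': 0.0, 'opening': 92.20604043473175}
```

View pics/top0.png

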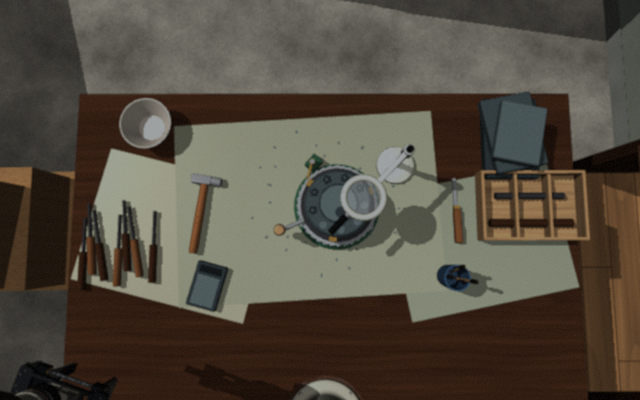

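View pics/scene0.png

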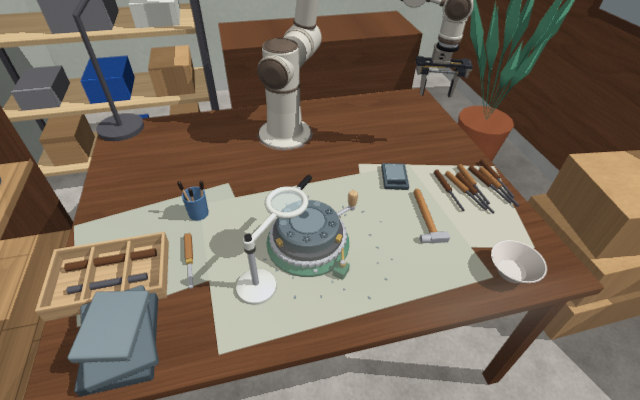

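The top view shows the swivel cap near (410,149), lens ring (362,197), black handle (338,226), knob (280,229) and stone about (337,205). The scene view shows the same parts with nothing blocking the handle or knob.

```bash
cat > h.py <<'E'
import numpy as np,cv2
def ray(K,T,uv,z):
    T=np.array(T);R,t=T[:3,:3],T[:3,3];c=-R.T@t
    d=R.T@np.linalg.inv(K)@np.array([uv[0],uv[1],1.]);return (c+d*(z-c[2])/d[2])
def proj(K,T,p):
    q=np.array(T)[:3]@np.r_[p,1];q=np.array(K)@q;return q[:2]/q[2]
def cen(m,box):
    x0,y0,x1,y1=box;ys,xs=np.nonzero(m[y0:y1,x0:x1]);return np.array([xs.mean()+x0,ys.mean()+y0]),len(xs)
E
python3 - <<'E'
from h import *
f=np.load("pics/top.npz");p=f["p"];d=f["d"];K=f["K"];T=f["T"]
h=cv2.cvtColor(p,cv2.COLOR_RGB2HSV);H,S,V=[h[...,i].astype(int) for i in range(3)]
def show(n,m,box,z):
    c,k=cen(m,box);print(n,c.round(1),k,ray(K,T,c,z).round(1));return c
show("cap",V<70,(400,140,420,156),219)
show("knob",(S>80)&(H<25)&(V>100),(270,218,292,242),118)
show("handle",(V<60),(328,212,350,236),195)
# points from depth: world cloud
v,u=np.mgrid[0:400,0:640];P=np.stack([(u-K[0,2])/K[0,0]*d,(v-K[1,2])/K[1,1]*d,d],-1)
W=(P-T[:3,3])@T[:3,:3]
w=W[130:270,260:430].reshape(-1,3);z=w[:,2]
s=W[...,2];m=(s>92)&(s<112);m[:150]=0;m[260:]=0;m[:,:292]=0;m[:,:]&=(u<385)
print("stone top bbox",W[m][:,:2].min(0),W[m][:,:2].max(0),m.sum())
hull=cv2.convexHull(W[m][:,:2].astype(np.float32));print(cv2.minEnclosingCircle(hull))
m=(s>180)&(s<215)&(u>330)&(u<390)&(v>165)&(v<240)&(V>120);print("lens",cv2.minEnclosingCircle(W[m][:,:2].astype(np.float32)),np.median(s[m]))
m=(s>170)&(s<215)&(u>320)&(u<350)&(v>205)&(v<245)&(V<70);print("handle",W[m].mean(0),m.sum())
m=(s>80)&(s<130)&(u>265)&(u<295)&(v>215)&(v<245);print("knob",W[m].mean(0),m.sum())
cv2.imwrite("pics/topc.png",cv2.resize(p[130:270,260:430,::-1],None,fx=4.5,fy=4.2,interpolation=cv2.INTER_CUBIC))
E
```

```text
cap [409.9 148.6] 40 [ 722.1 -209.1  219. ]
knob [278.3 229.4] 77 [528.2 124.4 118. ]
handle [338.  224.3] 272 [537.2 -31.4 195. ]
stone top bbox [ 510.49057534 -111.83115262] [692.09536224  54.14337063] 2281
((601.8251953125, -36.47492599487305), 92.01331329345703)
lens ((621.1490478515625, -106.79766845703125), 79.1661148071289) 201.8992804010797
handle [538.48974433 -31.11969412 202.11087881] 164
knob [529.33924906 121.70089947 113.36171004] 108
```

View pics/topc.png

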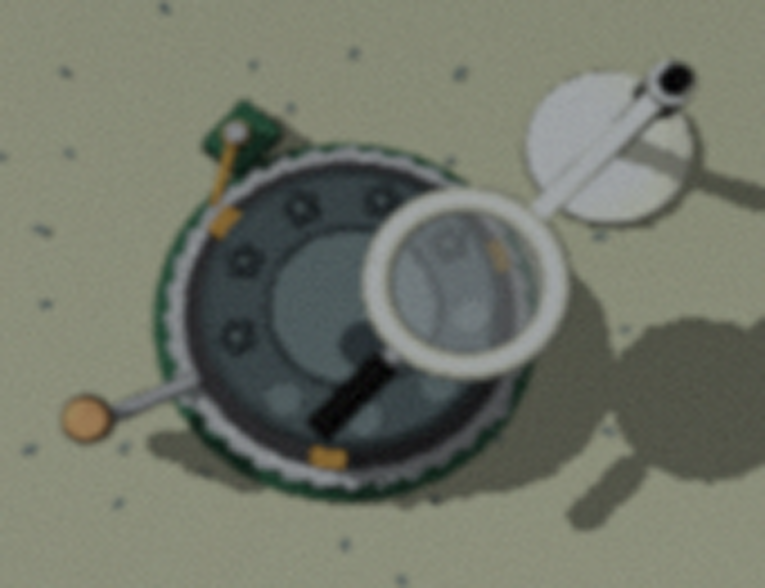

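The crop confirms the lens over the stone's right border and the handle pointing down-left. The lever runs left to the knob, and its measured 175 mm radius and the 257 mm handle radius match the description. Next I swing the magnifier by caging the handle.

```bash
cat >> h.py <<'E'
from scipy.spatial.transform import Rotation as Ro
def down(a,s=1):
    "tool down, closing line y at angle a"
    y=s*np.array([np.cos(a),np.sin(a),0]);z=np.array([0,0,-1.]);return Ro.from_matrix(np.c_[np.cross(y,z),y,z]).as_rotvec()
def snap(imaging,n,name):
    c=imaging.calibration(n);p,d=imaging.capture(n);cv2.imwrite(f"pics/{name}.png",p[:,:,::-1]);return p,d,np.array(c["K"]),np.array(c["camera_from_world"])
E
cat > mag.py <<'E'
from bench import *
from h import *
S=np.array([722.,-209]);g=np.array([537.5,-31.2]);v=g-S;a0=np.arctan2(v[1],v[0]);a1=np.radians(186)
at=lambda a,z:np.r_[S+257*np.array([np.cos(a),np.sin(a)]),z]
best=None
for s in(1,-1):
    q=[inverse_kinematics(at(a,176),down(a+np.pi/2,s)) for a in(a0,a1)]
    print(s,np.degrees(a0),[None if k is None else np.round(k,2) for k in q])
    if all(k is not None for k in q):
        c=max(abs(k[5]) for k in q)
        if best is None or c<best[0]:best=(c,s)
s=best[1]
arm.move_ptp(at(a0,275),down(a0+np.pi/2,s))
eoat.set_gripper(60)
arm.move_linear(at(a0,177),120)
eoat.set_gripper(26)
print(status.state()["force"],status.state()["opening"])
try:
    for a in np.linspace(a0,a1,6)[1:]:
        arm.move_linear(at(a,177),110,down(a+np.pi/2,s)); st=status.state();print(st["time"],st["force"].round(1),st["finger_force"])
except arm.IKError as e: print("IK",e)
snap(imaging,"top","top1")
E
python3 mag.py
```

```text
1 136.0594478899408 [array([-0.28,  0.09,  1.74, -0.  ,  1.3 ,  2.06]), array([-0.7 ,  0.06,  1.79, -0.  ,  1.3 ,  0.77])]
-1 136.0594478899408 [array([-0.28,  0.09,  1.74, -0.  ,  1.3 , -1.09]), array([-0.7 ,  0.06,  1.79, -0.  ,  1.3 , -2.38])]
[ 0.92665066 -0.40055814  0.05406292] 25.617262972430538
5.3167 [-0.3 -0.3  0.5] 0.0
5.875 [-0.5  0.5  0.3] 0.0
6.4333 [ 1.  -0.3  0.4] 0.0
6.9917 [-0.   0.9  0.1] 0.0
7.55 [-0.4 -0.3  0.7] 0.0
```

View pics/top1.png

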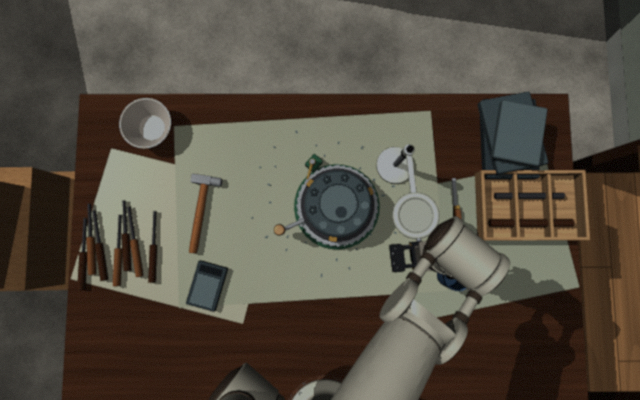

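The lens now sits at about (415,213), well off the stone, and the stone and knob are untouched. I retreat and re-measure the stone and knob.

Run:
```python
from bench import *
from h import *
t=status.state()["tcp_pos"];eoat.set_gripper(50)
arm.move_linear(np.r_[t[:2],285],150);eoat.set_gripper(92)
th0=np.radians(114.8);C=np.array([602.,-36.4])
at=lambda a,z:np.r_[C+175*np.array([np.cos(a),np.sin(a)]),z]
best=[]
for s in(1,-1):
    q=[inverse_kinematics(at(a,78),down(a+np.pi/2,s)) for a in(th0,th0+.75)]
    print(s,[None if k is None else np.round(k,2) for k in q])
    if all(k is not None for k in q):best.append((max(abs(k[5]) for k in q),s))
s=min(best)[1];print("s",s)
arm.move_ptp(at(th0,240),down(th0+np.pi/2,s))
st=status.state();print(st["time"],st["tcp_pos"])
p,d,K,T=snap(imaging,"wrist","w1")
np.savez("pics/w1.npz",p=p,d=d,K=K,T=T)
f=np.load("pics/top.npz");p=cv2.imread("pics/top1.png")[:,:,::-1]
# stone centre from first clean top picture: dark-disc outline and depth
h=cv2.cvtColor(np.ascontiguousarray(p),cv2.COLOR_RGB2HSV);V=h[...,2];S=h[...,1]
m=((V<85)).astype(np.uint8);m[:,:296]=0;m[:,380:]=0;m[:164]=0;m[250:]=0
m=cv2.morphologyEx(m,cv2.MORPH_OPEN,np.ones((5,5)))
c=max(cv2.findContours(m,0,2)[0],key=cv2.contourArea);e=cv2.fitEllipse(cv2.convexHull(c));print(e,ray(f["K"],f["T"],e[0],85))
```

```text
1 [array([ 0.  ,  0.22,  1.81, -0.  ,  1.11,  2.71]), array([-0.21, -0.03,  2.09,  0.  ,  1.09,  1.75])]
-1 [array([ 0.  ,  0.22,  1.81, -0.  ,  1.11, -0.43]), array([-0.21, -0.03,  2.09, -0.  ,  1.09, -1.39])]
s -1
11.125 [528.87682746 121.70750702 240.19070354]
((341.9369812011719, 207.50169372558594), (77.15064239501953, 83.84425354003906), 119.58538818359375) [589.30568463 -47.48698142  85.        ]
```

View pics/w1.png

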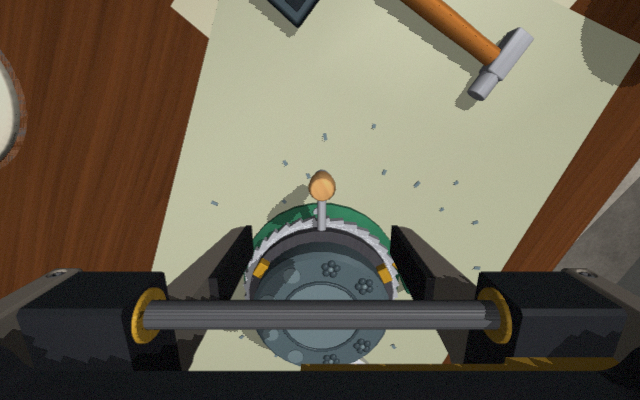

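The wrist view shows the knob top near (322,188), with the lever pointing straight at the stone and the hammer and small inkstone well away. I take the knob and stone centre from this view and then grip.

Run:
```python
from h import *
f=np.load("pics/w1.npz");p,d,K,T=[f[k] for k in"pdKT"]
h=cv2.cvtColor(p,cv2.COLOR_RGB2HSV);m=(h[...,1]>90)&(h[...,0]<25)&(h[...,2]>120)
v,u=np.mgrid[0:400,0:640];P=np.stack([(u-K[0,2])/K[0,0]*d,(v-K[1,2])/K[1,1]*d,d],-1);W=(P-T[:3,3])@T[:3,:3];s=W[...,2]
k=m&(s>105)&(s<125)&(u>300)&(u<345)&(v>165)&(v<210);print("knob top",k.sum(),W[k].mean(0),W[k].min(0),W[k].max(0),cen(m,(300,160,345,210)))
print("centre ray",ray(K,T,(322,188),115))
from scipy.optimize import least_squares
for nm,ff in(("w",f),("top",np.load("pics/top.npz"))):
    pass
k=(s>97)&(s<110)&(v>250)&(v<365)&(u>245)&(u<400)&(d>0)
pt=W[k][:,:2];pt=pt[np.hypot(*(pt-[602,-36]).T)<100]
h_=cv2.convexHull(pt.astype(np.float32))[:,0];print(len(pt))
# rim points on the knob-side arc, fit with known radius
a=np.degrees(np.arctan2(h_[:,1]+36,h_[:,0]-602));sel=(np.abs(a-115)<80);q=h_[sel]
r=least_squares(lambda c:np.hypot(q[:,0]-c[0],q[:,1]-c[1])-92,[602,-36],loss="soft_l1");print(r.x,sel.sum(),np.std(r.fun))
```

```text
knob top 511 [528.21915663 126.30554708 114.66247982] [515.38598481 110.83495577 105.28676924] [542.11800333 139.17655523 118.74478578] (array([322.49630996, 186.81365314]), 542)
centre ray [528.10245353 125.75654481 115.        ]
8396
[600.75028888 -35.61581547] 31 0.26759773829891903
```

Run:
```python
from bench import *
from h import *
C=np.array([601.3,-36.]);th=np.radians(114.6)
at=lambda a,z:np.r_[C+175*np.array([np.cos(a),np.sin(a)]),z]
o=lambda a:down(a+np.pi/2,-1)
arm.move_linear(at(th,160),120,o(th));arm.move_linear(at(th,78),80)
print(status.state()["force"].round(1))
eoat.set_gripper(20);arm.wait(.3)
def rep(a):
    st=status.state();w=st["tcp_pos"][:2]-C;F=st["force"];r=w/np.linalg.norm(w);t=np.array([-r[1],r[0]])
    print(round(st["time"],1),"ang %.3f r %.1f"%(np.arctan2(w[1],w[0])-th,np.linalg.norm(w)),"Fr %.1f Ft %.1f Fz %.1f"%(F[:2]@r,F[:2]@t,F[2]),st["opening"].round(1),st["finger_force"])
    return np.linalg.norm(F)
rep(th)
for k in np.arange(.04,.321,.04):
    arm.move_linear(at(th+k,78),60,o(th+k))
    if rep(k)>50:print("stop");break
snap(imaging,"scene","sc2")
```

```text
[-0.8 -0.7 -1.2]Traceback (most recent call last):
  File "<stdin>", line 13, in <module>
  File "<stdin>", line 11, in rep
AttributeError: 'float' object has no attribute 'round'
```

```bash
cat > pull.py <<'E'
from bench import *
from h import *
import sys
C=np.array([601.3,-36.]);th=np.radians(114.6)
at=lambda a,z:np.r_[C+175*np.array([np.cos(a),np.sin(a)]),z]
o=lambda a:down(a+np.pi/2,-1)
def rep():
    st=status.state();w=st["tcp_pos"][:2]-C;F=st["force"];r=w/np.linalg.norm(w);t=np.array([-r[1],r[0]])
    print("%.1f ang %.3f r %.1f Fr %.1f Ft %.1f Fz %.1f open %.1f ff %.1f"%(st["time"],np.arctan2(w[1],w[0])-th,np.linalg.norm(w),F[:2]@r,F[:2]@t,F[2],st["opening"],st["finger_force"]))
    return np.linalg.norm(F)
rep()
a,b,n=map(float,sys.argv[1:4])
for k in np.linspace(a,b,int(n)):
    arm.move_linear(at(th+k,78),60,o(th+k))
    if rep()>50:print("stop");break
snap(imaging,"scene",sys.argv[4])
E
python3 pull.py .04 .32 8 sc2
```

```text
14.4 ang -0.001 r 175.0 Fr -1.0 Ft -1.2 Fz -0.7 open 30.1 ff 30.0
14.7 ang 0.042 r 175.0 Fr 0.6 Ft 0.3 Fz 0.6 open 30.5 ff 30.0
15.0 ang 0.082 r 175.1 Fr 0.2 Ft -0.0 Fz -0.0 open 30.1 ff 30.0
15.2 ang 0.119 r 175.0 Fr -0.1 Ft -2.5 Fz -2.6 open 30.7 ff 30.0
15.5 ang 0.165 r 175.1 Fr 0.4 Ft 3.7 Fz 2.4 open 30.2 ff 30.0
15.8 ang 0.201 r 175.1 Fr 0.9 Ft -0.1 Fz -0.2 open 30.7 ff 30.0
16.0 ang 0.239 r 175.1 Fr 2.1 Ft -2.6 Fz -0.7 open 30.7 ff 30.0
16.3 ang 0.280 r 175.1 Fr 1.5 Ft -1.5 Fz -1.4 open 30.2 ff 30.0
16.6 ang 0.326 r 175.2 Fr 1.6 Ft 4.8 Fz 3.0 open 30.4 ff 30.0
```

View pics/sc2.png

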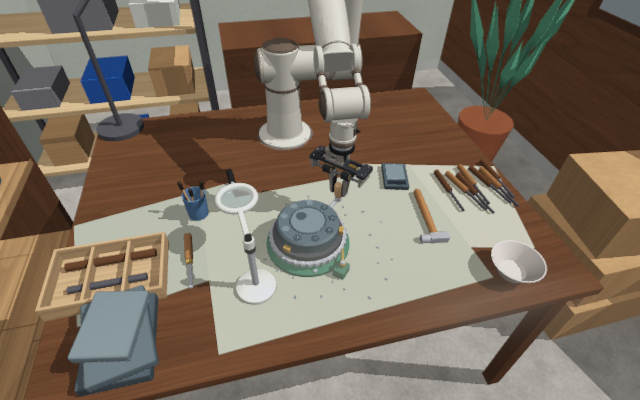

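The fingers are on the knob at about (340,185) and the lever is following. The lens stays clear at (237,198), so I continue to just past the fourth click.

```bash
python3 pull.py .36 .735 10 sc3
python3 - <<'E'
from bench import *
from h import *
arm.wait(.5);p,d,K,T=snap(imaging,"top","top3")
st=status.state();print(st["time"],st["tcp_pos"],st["finger_force"])
E
```

```text
16.6 ang 0.328 r 175.2 Fr 1.9 Ft 6.8 Fz 5.6 open 30.3 ff 30.0
16.9 ang 0.362 r 175.1 Fr 1.4 Ft 1.1 Fz 1.8 open 30.6 ff 30.0
17.1 ang 0.402 r 175.1 Fr 1.4 Ft -0.4 Fz 0.9 open 30.5 ff 30.0
17.4 ang 0.444 r 175.1 Fr 2.2 Ft -0.6 Fz -0.2 open 30.3 ff 30.0
17.7 ang 0.486 r 175.1 Fr 2.9 Ft -1.9 Fz 1.2 open 30.6 ff 30.0
18.0 ang 0.529 r 175.1 Fr 2.4 Ft 1.6 Fz 0.4 open 30.4 ff 30.0
18.2 ang 0.570 r 175.1 Fr 2.8 Ft -0.3 Fz 1.5 open 30.4 ff 30.0
18.5 ang 0.610 r 175.2 Fr 3.2 Ft -1.9 Fz 0.4 open 30.3 ff 30.0
18.8 ang 0.651 r 175.2 Fr 4.4 Ft -2.4 Fz 0.8 open 30.1 ff 30.0
19.1 ang 0.697 r 175.2 Fr 3.7 Ft 1.3 Fz 2.7 open 30.4 ff 30.0
19.4 ang 0.736 r 175.1 Fr 2.9 Ft -0.8 Fz 1.9 open 30.4 ff 30.0
19.95 [440.41685844  33.18490227  77.95076361] 30.000356505042873
```

View pics/top3.png

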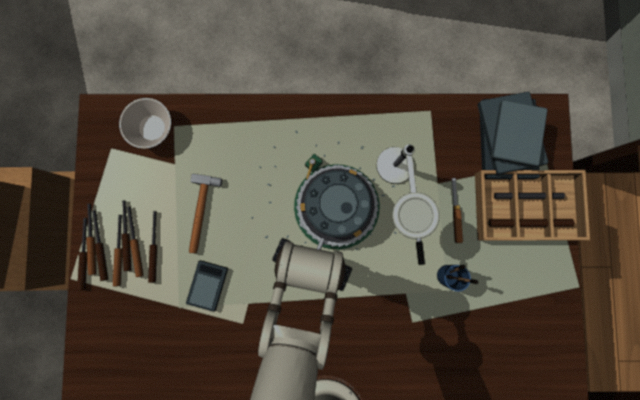

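View pics/sc3.png

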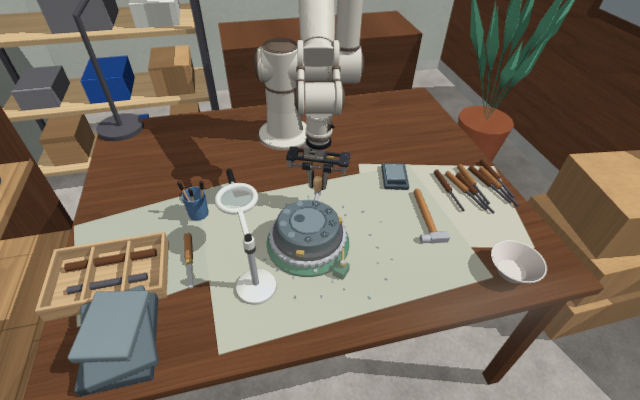

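The stone has turned to about 0.736 rad, just past the fourth click and short of the fifth. The knob is gripped at about (318,187) in the scene view, the lens is clear at (415,215) in the top view, and the loose items have not moved.

```bash
python3 -c "
from bench import *
print(workorder.job_done())"
```

```text
the job is handed in; nothing more can be done
None
```

The job is handed in at about 20 s: the magnifier is off the stone, and the table is four clicks round (about 0.736 rad by the gripper's position) with the knob still gripped at 30 N; no verdict came back.

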